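# Clear a spoiled rivet from a T-slot

### The arm

A 6-joint arm with a two-finger parallel gripper is mounted at the origin on the work surface. World frame = base frame: x ahead of the robot, y to its left, z up, the work surface at z = 0. Lengths are in m, angles in rad, forces in N, time in s.
With the tool pointing down it reaches from about 0.325 to 0.775 m from the base axis. Payload 5.5 kg.
Tool frame: the origin (TCP) lies at the very end of the fingers, on their centre line; the grasp point (between the pads) lies 19 mm behind it (bot.hold_point_z is the z of the grasp point in the tool frame, in m); z points along the fingers, y is the direction in which the jaws open and shut (so a half turn about z gives the same grasp; the last joint's range is limited). The gripper opens to 85 mm and grips with 20 to 120 N. Pads are 22 mm wide; open, the fingers measure 114 mm over their backs; the gripper's body (76 mm by 85 mm) begins 54 mm behind the grasp point. The pads swing forward as they close: fully open they stand 13 mm farther back than shut.
Start: joints at [-1.234, 0.091, 1.231, -0, 1.82, -0.057], TCP at [0.23, -0.554, 0.206] pointing down, gripper open.
Joint ranges: [-2.87, 2.87], [-0.86, 2.18], [0.17, 2.46], [-1.51, 4.65], [0.06, 2.69], [-2.65, 2.65]. Speed limits (rad/s): [2.57, 2.57, 3.01, 3.14, 3.14, 3.14].

### API

Orientations are given as [roll, pitch, yaw] about the fixed x, y, z axes, in that order (R = Rz(yaw) Ry(pitch) Rx(roll)).
In Python, from plant import bot, capture, camera_model gives the robot as it stands. The module is installed in compiled form; this text tells all that it offers.
- The arm moves only by the tool jog_arm, never from a script. Its argument "steps" is a list of rows, each a list of 7 numbers: the shift along the tool's x, y, z in mm, then the turn, a rotation vector about the tool's x, y, z in units of 5 degrees (1.0 is 5 degrees), then the opening, from 0 (shut) to 1 (fully open). A call has 1 to 5 rows; each row is the pose to reach, as a shift and turn from the pose commanded when the call began, along the tool's axes at that moment; what a row does not reach only later rows make up. A row lasts 1/12 s, in which the tool goes at most 41.7 mm and 7.16 degrees, less where a joint would pass 70% of its speed; a pose out of reach is approached as far as the arm can. A call with a gripper value outside its range is refused whole. The fingers move at their own pace and stop on an object; "newtons" is the grip in N (left out, the last holds). Time passes only in rows, so rows that repeat a pose let the fingers close. It gives the time, the measured TCP pose, the force and the opening at its end, in the units of the state.
- bot.observe(): the state, without advancing time (a new reading comes with each control period).
- capture(name): name is "scene" or "top"; returns (picture, depth): 400x640x3 uint8, red, green, blue; 400x640 float32, m along the optical axis (not along the pixel's ray), 0 where there is no reading.
- camera_model(name): a dict with "fx", "fy", "cx", "cy" (pixels), "R" (3x3) and "t" (3): a world point X has camera coordinates R X + t. Camera axes: x right, y down, z forward; pixel columns grow to the right and rows downward; lengths in m; the calibration is good to about 2 mm. A picture is of the moment at which its call begins. camera_model takes no time and is no camera call.
- bot.sign_off(): hands the job in, once; it reports no verdict.
The state is a dict: "t": time; "q": joint angles; "joint_vel": joint speeds; "joint_efforts": joint torques, N m; "eef_pos": TCP position; "eef_rot": TCP orientation; "wrist_force": force on the tool from outside, world axes, zero at the start; "ft_torque": the same for the moment, N m; "grip_width": opening from 0.0 (shut) to 1.0 (fully open).
Only numpy, scipy, OpenCV 4.12 (cv2) and the standard library are available. Lean on these libraries where they do the work, as an engineer would, in place of code of your own. Each camera call takes 0.05 s, during which the arm holds its last target. There are 200 camera calls.

### The job

A spoiled copper rivet is lodged in one slot of the slotted clamping plate. Take the red-handled scraper out of the tool block, set its foot down into that slot behind the rivet (on the side of the slot's closed end), and push it along the slot until the rivet drops out of the open end into the catch tray. Leave the scraper standing upright in the slot, leave the steel clamping bolt in the other slot where it is, and do not touch the rivet with the gripper.

Things in the scene. Friction and masses are not known exactly. Their poses are not given: they have to be found in the camera images.
- scraper_grip (a point): Centre of the scraper's upright red handle, 28 mm square, 72 mm tall; z up, x, y square to its faces. Steel shoulder 44 (x) by 54 (y) mm, underside 44 mm below this point; under it a foot 20 (x) by 16 (y) mm ends 80 mm below. It stands on its shoulder in a socket of a 50 mm tall wooden block (lift 45 mm to free it); standing in a slot likewise, this point is 119 mm above the bench. 0.35 kg.
- scrap: Spoiled copper rivet in one slot, loose but held in by the slot's lips: disc head 40 mm across, 11 mm thick, flat on the slot floor, with an upright stub 18 mm across whose top is 33 mm above that floor. Origin: centre of the disc's underside. 0.15 kg; slides under about 1 N.
- plate: Fixed steel plate 260 (x) by 180 (y) mm, top 75 mm above the bench; origin at centre of underside, z up. Two T-slots along x at y = -42 and +42 mm, from x = -100 (closed) to +130 mm (open edge): mouth 28 mm wide, 20 deep; undercut 48 wide, 20 high; floor 35 mm above the bench. Aluminium catch tray fixed at the open ends, x = 130 to 217 mm, y = -83 to 83 mm, rim 30 mm above the bench.
- t_bolt: Steel clamping bolt standing in the other slot, to be left alone: 40 mm square head on the slot floor, 20 mm stud, 42 mm washer and hexagon nut on top of the plate; its top is 107 mm above the bench. Origin at the centre of the head's underside.
There are look-alikes about, which are no part of the job. Of the things shaped like the scrap, the copper one is meant.

How it is judged:
On the way:
1. the scraper's foot is down in the rivet's slot while the rivet is still in it (x of scraper_grip in the frame of plate between -0.13 and 0.15 m and z of scraper_grip in the frame of plate between 0.105 and 0.133 m and angle between scraper_grip's own z axis and vertical below 0.2 rad and ((y of scraper_grip in the frame of plate between -0.062 and -0.022 m and y of scrap in the frame of plate between -0.062 and -0.022 m) or (y of scraper_grip in the frame of plate between 0.022 and 0.062 m and y of scrap in the frame of plate between 0.022 and 0.062 m)) and x of scrap in the frame of plate between -0.04 and 0.11 m and z of scrap in the frame of plate between 0.025 and 0.045 m), for 0.1 s.
At the end, for the whole second after the job is handed in: The rivet lies at rest in the catch tray; the scraper stands upright (within 0.2 rad) with its foot down in the slot that held the rivet (handle centre 105 to 133 mm above the bench); the clamping bolt is within 20 mm of where it was (x of scrap in the frame of plate between 0.125 and 0.225 m and y of scrap in the frame of plate between -0.09 and 0.09 m and (height (world z) of scrap below 0.034 m or (x of scrap in the frame of plate above 0.15 m and height (world z) of scrap below 0.05 m)) and x of scraper_grip in the frame of plate between -0.13 and 0.15 m and z of scraper_grip in the frame of plate between 0.105 and 0.133 m and angle between scraper_grip's own z axis and vertical below 0.2 rad and ((y of scraper_grip in the frame of plate between -0.062 and -0.022 m and y of t_bolt in the frame of plate above 0 m) or (y of scraper_grip in the frame of plate between 0.022 and 0.062 m and y of t_bolt in the frame of plate below 0 m)) and linear speed of scrap below 0.02 m/s and distance of t_bolt from where it was at the start of the episode below 0.02 m); the robot touches nothing.
It fails at once if the gripper or arm touches the rivet (contact force between any of the fingers, the arm and scrap above 0.5 N).
It fails at once if the clamping bolt is moved more than 20 mm (distance of t_bolt from where it was at the start of the episode above 0.02 m).
It also fails if it takes over 45 s, if anything falls off the work surface, if the arm or the gripper's body presses on something with over 40 N, if the wrist force passes 120 N, or if a joint passes its speed limit or range.

## Working session

There is one attempt and no reset: what is moved stays moved. The work goes in short steps, Python scripts to look and compute and a tool call to move; the robot and the scene stay as the last step left them, time stands still between calls to the robot, and variables do not carry over. Pictures are saved under pics/ and viewed, about 8 in all and at most 12, crops included, and the job is handed in when it is done.

Besides the shell and the picture viewer there is one more tool, called after ">>>" as a command line: name --pt "numbers of a row" for each row, then --argument value for the rest. jog_arm: Moves the arm, as the interface text tells. Its arguments: {"type":"object","properties":{"steps":{"type":"array"},"newtons":{"type":"number"}},"required":["steps"]}

```bash
mkdir -p pics; cat > h.py <<'E'
from plant import bot, capture, camera_model
import numpy as np, cv2
def snap(name,tag):
    im,d=capture(name); cv2.imwrite(f'pics/{tag}.png',im[:,:,::-1]); np.savez(f'pics/{tag}.npz',im=im,d=d); return im,d
def world(name,d):
    c=camera_model(name); R=np.array(c['R']);t=np.array(c['t'])
    v,u=np.mgrid[:d.shape[0],:d.shape[1]]
    P=np.stack([(u-c['cx'])/c['fx']*d,(v-c['cy'])/c['fy']*d,d],-1)
    W=(P-t)@R; W[d==0]=np.nan; return W
E
python3 - <<'E'
from h import *
for n in('top','scene'): snap(n,n+'0')
print(bot.observe()); print(camera_model('top'))
E
```

```text
{'t': 0.1, 'q': array([-1.23371388e+00,  9.18145681e-02,  1.23175826e+00,  2.80470484e-05,
        1.81982669e+00, -5.67109177e-02]), 'joint_vel': array([-0.00145702, -0.00168435, -0.00250411, -0.0009809 , -0.00193861,
        0.00010576]), 'joint_efforts': array([ 2.43714901e-03, -4.60216463e+01, -4.19218504e+01, -1.65771289e-04,
        1.06455470e-02,  1.67278961e-05]), 'eef_pos': array([ 0.23011812, -0.55379047,  0.2053495 ]), 'eef_rot': array([-3.13979023e+00, -1.29564733e-04,  3.93800136e-01]), 'wrist_force': array([-0.06758354, -0.37709431,  0.44838309]), 'ft_torque': array([ 0.0065146 , -0.02526571,  0.01133477]), 'grip_width': 1.00113345777381}
{'fx': 425.46979156727105, 'fy': 425.46979156727105, 'cx': 319.2329863468342, 'cy': 200.85176393358483, 'R': array([[ 1.45603760e-03, -9.99908925e-01, -1.34172105e-02],
       [-9.95559943e-01, -1.86634210e-04, -9.41295138e-02],
       [ 9.41184368e-02,  1.34946934e-02, -9.95469544e-01]]), 't': array([-0.06816722,  0.53528575,  0.84259345])}
```

View pics/top0.png

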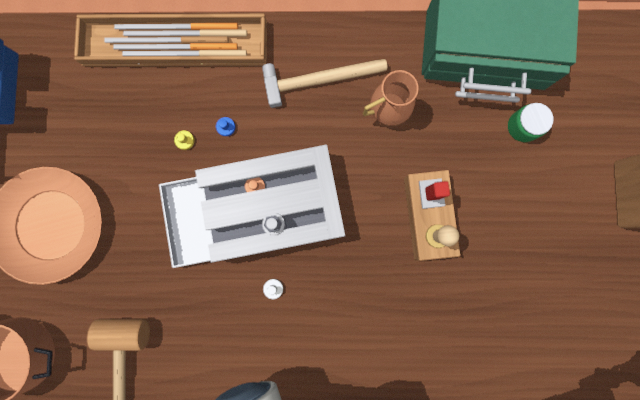

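View pics/scene0.png

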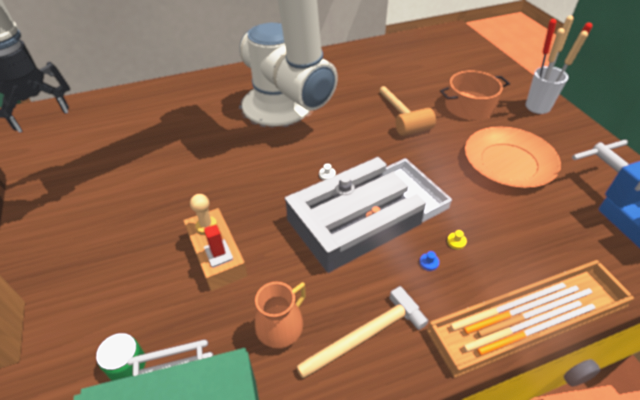

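The top view shows the tray at the left (190,220), so the slots open towards world +y.
- **Scraper:** the red handle is at (437,190). The look-alike is the wood-knobbed tool at (445,236).
- **Rivet:** the copper one is in the far slot at (255,185). The look-alikes are blue (226,127), yellow (184,140) and white (273,289).
- **Bolt:** it stands in the near slot at (273,224).

I choose the red handle and the copper rivet, and will measure both with a close crop.

```bash
python3 - <<'E'
from h import *
z=np.load('pics/top0.npz'); im,d=z['im'],z['d']; W=world('top',d)
hsv=cv2.cvtColor(im,cv2.COLOR_RGB2HSV)
def rect(m,tag):
    P=W[m]; c,s,a=cv2.minAreaRect((P[:,:2]*1000).astype(np.float32)); print(tag,len(P),np.round(c,1),np.round(s,1),round(a,1),'zmed',np.nanmedian(P[:,2]).round(4))
vv,uu=np.mgrid[:400,:640]
box=lambda a,b,c,e:(uu>a)&(uu<b)&(vv>c)&(vv<e)
Z=W[...,2]; ok=np.isfinite(Z)
rect(ok&box(150,360,130,280)&(abs(Z-.075)<.006),'plate')
red=(hsv[...,1]>150)&((hsv[...,0]<6)|(hsv[...,0]>174))
zr=Z[box(415,460,170,205)&red]; print(np.percentile(zr,[5,50,95]))
rect(ok&box(410,460,165,212)&red&(Z>np.nanpercentile(zr,95)-.012),'redtop')
gray=hsv[...,1]<60
rect(ok&box(410,460,165,212)&gray&(Z>.06)&(Z<.09),'shoulder')
rect(ok&box(400,465,165,265)&(hsv[...,1]>60)&(abs(Z-.05)<.006),'block')
cop=box(235,275,165,205)&(hsv[...,1]>110)
rect(ok&cop,'rivet'); P=W[cop&ok]; print(P[P[:,2]>P[:,2].max()-.008].mean(0),P[:,2].max())
rect(ok&box(255,295,205,245)&(Z>.098),'bolt'); 
a=im[125:275,150:360]; b=im[160:265,400:470]
a=cv2.resize(a,None,fx=2.5,fy=2.5,interpolation=cv2.INTER_CUBIC);b=cv2.resize(b,(250,375),interpolation=cv2.INTER_CUBIC)
cv2.imwrite('pics/crop.png',np.hstack([a,b])[:,:,::-1])
E
```

```text
plate 9259 [528.6  28.1] [180.4 261.2] 11.2 zmed 0.0747
[0.0749099  0.12739761 0.13104788]
redtop 225 [ 547.1 -288.4] [25.4 27.1] 4.5 zmed 0.1289
shoulder 19 [ 547.8 -286.2] [50.4 39.5] 8.2 zmed 0.0604
block 2177 [ 506.8 -293.5] [169.9  81.5] 6.1 zmed 0.0495
rivet 136 [567.4  60.4] [23.1 34.2] 13.6 zmed 0.0468
[0.56512854 0.05862485 0.0671769 ] 0.070707513171935
bolt 100 [486.7  19.2] [19.9 18.4] 89.8 zmed 0.1066
```

View pics/crop.png

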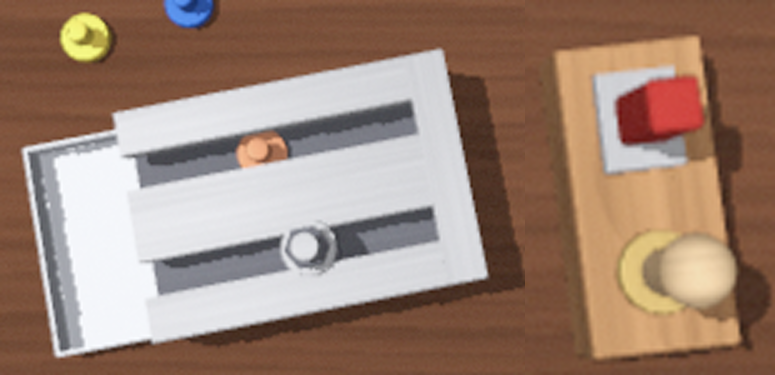

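The crop confirms the rivet: copper stub in the far slot (257,150), bolt in the near slot (305,247). The red scraper stands in the upper socket (655,110), with its shoulder's long side along world x. The measurements fit the given sizes: plate 180x261 mm with top at 75 mm, handle top about 130 mm, bolt top 107 mm.

```bash
cat >> h.py <<'E'
from scipy.spatial.transform import Rotation as Ro
C=np.array([.5286,.0281,0]); A=np.radians(101.2)
def p2w(px,py): return C[:2]+np.array([[np.cos(A),-np.sin(A)],[np.sin(A),np.cos(A)]])@[px,py]
def w2p(w): return np.array([[np.cos(A),np.sin(A)],[-np.sin(A),np.cos(A)]])@(np.array(w)[:2]-C[:2])
def go(x,y,z,yaw):
    s=bot.observe(); R=Ro.from_euler('xyz',s['eef_rot']); T=Ro.from_euler('xyz',[np.pi,0,np.radians(yaw)])
    print('mm',np.round(R.inv().apply(np.array([x,y,z])-s['eef_pos'])*1000,1),'turn',np.round(np.degrees((R.inv()*T).as_rotvec())/5,2),'t',s['t'])
E
python3 - <<'E'
from h import *
go(.547,-.288,.2,6)
print(p2w(-.045,-.042),p2w(.115,-.042),w2p([.566,.0595]))
E
```

```text
mm [ 394.6 -123.8    5.6] turn [-0.02  0.    3.31] t 0.1
[ 0.57854066 -0.00788514] [0.54746317 0.14906769] [ 0.02353763 -0.04278668]
```

>>> jog_arm --pt "40 -12 0 0 0 0.7 1" --pt "80 -25 0 0 0 1.4 1" --pt "119 -37 0 0 0 2.1 1" --pt "159 -50 0 0 0 2.8 1" --pt "197 -62 3 0 0 3.3 1" --newtons 60

```text
t: 0.52
eef_pos: [0.3896, -0.4198, 0.2036]
eef_rot: [3.141, -0.0, 0.102]
wrist_force: [0.1, -1.7, -0.0]
grip_width: 1.001
```

```bash
python3 -c "
from h import *
go(.547,-.288,.18,6)"
```

```text
mm [ 170.1 -115.    23.6] turn [ 0.   -0.   -0.03] t 0.5167
```

>>> jog_arm --pt "34 -23 2 0 0 0 1" --pt "68 -46 5 0 0 0 1" --pt "102 -69 10 0 0 0 1" --pt "136 -92 15 0 0 0 1" --pt "170 -115 23 0 0 0 1"

```text
t: 0.93
eef_pos: [0.5465, -0.2874, 0.1804]
eef_rot: [3.141, -0.0, 0.106]
wrist_force: [0.7, -0.3, 0.1]
grip_width: 1.0
```

>>> jog_arm --pt "0 0 0 0 0 0 1" --pt "0 0 0 0 0 0 1"

```text
t: 1.1
eef_pos: [0.5461, -0.2868, 0.1785]
eef_rot: [-3.14, 0.003, 0.11]
wrist_force: [-0.8, 0.0, -0.3]
grip_width: 1.0
```

```bash
python3 - <<'E'
from h import *
go(.547,-.288,.093,6)
im,d=snap('scene','s1'); 
cv2.imwrite('pics/s1c.png',cv2.resize(im[130:310,130:330],None,fx=3,fy=3,interpolation=cv2.INTER_CUBIC)[:,:,::-1])
W=world('scene',d);hsv=cv2.cvtColor(im,cv2.COLOR_RGB2HSV)
red=(hsv[...,1]>150)&((hsv[...,0]<6)|(hsv[...,0]>174)); m=np.zeros_like(red);m[215:265,195:235]=1
P=W[red&m&(W[...,2]>.09)]; c=cv2.minAreaRect((P[:,:2]*1000).astype(np.float32)); print(c,len(P),P.min(0),P.max(0))
E
```

```text
mm [ 1.   1.5 85.5] turn [-0.02  0.03  0.06] t 1.1
((549.4465942382812, -286.35174560546875), (27.32590675354004, 25.030975341796875), 7.113931655883789) 283 [ 0.53625458 -0.29947094  0.09033755] [ 0.56341653 -0.27340656  0.13269497]
```

View pics/s1c.png

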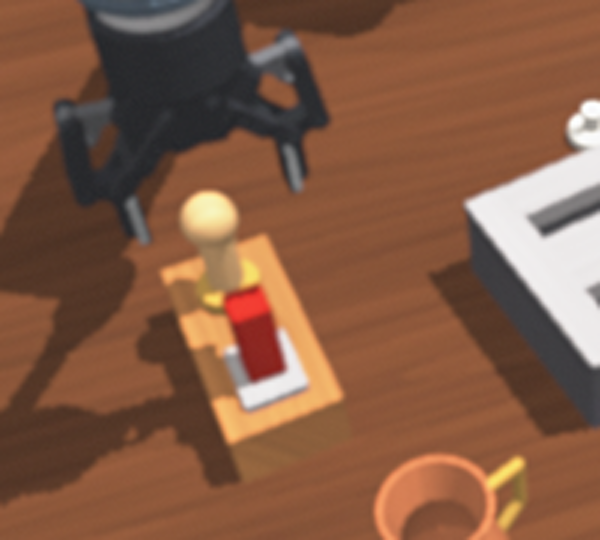

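The crop shows the open jaws (tips at (140,235) and (297,185)) above and straddling the line of the red handle (250,330). Both cameras agree on the handle to about 2 mm, near (0.548, -0.287). I descend and close.

>>> jog_arm --pt "2 0 20 0 0 0 1" --pt "2 0 45 0 0 0 1" --pt "2 0 70 0 0 0 1" --pt "2 0 85 0 0 0 1" --pt "2 0 85 0 0 0 1"

```text
t: 1.57
eef_pos: [0.5441, -0.2891, 0.0908]
eef_rot: [-3.138, 0.006, 0.103]
wrist_force: [0.3, -0.4, -0.9]
grip_width: 1.001
```

>>> jog_arm --pt "0 0 0 0 0 0 0" --pt "0 0 0 0 0 0 0" --pt "0 0 0 0 0 0 0" --pt "0 0 0 0 0 0 0" --pt "0 0 0 0 0 0 0" --newtons 60

```text
t: 1.98
eef_pos: [0.5477, -0.289, 0.0972]
eef_rot: [3.141, -0.002, 0.106]
wrist_force: [-1.8, 6.5, 16.1]
grip_width: 0.305
```

>>> jog_arm --pt "0 0 0 0 0 0 0" --pt "0 0 0 0 0 0 0" --pt "0 0 0 0 0 0 0"

```text
t: 2.23
eef_pos: [0.5478, -0.289, 0.0973]
eef_rot: [3.14, -0.002, 0.106]
wrist_force: [-1.3, 0.7, 5.5]
grip_width: 0.307
```

Gripped at about 26 mm opening, which fits the 28 mm handle. Now I lift 90 mm.

>>> jog_arm --pt "0 0 -12 0 0 0 0" --pt "0 0 -32 0 0 0 0" --pt "0 0 -55 0 0 0 0" --pt "0 0 -75 0 0 0 0" --pt "0 0 -90 0 0 0 0"

```text
t: 2.65
eef_pos: [0.5472, -0.2889, 0.1874]
eef_rot: [3.141, -0.001, 0.106]
wrist_force: [-0.3, -0.2, -3.2]
grip_width: 0.3
```

```bash
python3 - <<'E'
from h import *
w=p2w(-.045,-.042); go(w[0],w[1],.19,11.2); print(bot.observe()['wrist_force'])
E
```

```text
mm [  60.9 -276.1   -2.8] turn [ 0.01 -0.01 -1.03] t 2.65
[-0.29957767 -0.19894586 -3.15300531]
```

>>> jog_arm --pt "8 -35 0 0 0 -0.2 0" --pt "16 -74 0 0 0 -0.4 0" --pt "24 -113 0 0 0 -0.6 0" --pt "33 -152 0 0 0 -0.8 0" --pt "42 -190 0 0 0 -1 0"

```text
t: 3.07
eef_pos: [0.5684, -0.0937, 0.1852]
eef_rot: [-3.141, 0.001, 0.193]
wrist_force: [0.5, 0.5, -3.4]
grip_width: 0.3
```

>>> jog_arm --pt "10 -35 0 0 0 0 0" --pt "19 -65 0 0 0 0 0" --pt "26 -84 0 0 0 0 0" --pt "26 -84 0 0 0 0 0"

```text
t: 3.4
eef_pos: [0.5782, -0.0035, 0.1851]
eef_rot: [-3.139, 0.001, 0.198]
wrist_force: [-0.4, -0.7, -3.2]
grip_width: 0.302
```

```bash
python3 - <<'E'
from h import *
w=p2w(-.045,-.042); go(w[0],w[1],.19,11.2); print(bot.observe()['eef_pos'])
im,d=snap('top','t2'); im2,d2=snap('scene','s2')
cv2.imwrite('pics/c2.png',np.hstack([cv2.resize(im[130:290,150:390],(500,333)),cv2.resize(im2[110:290,260:420],(296,333))])[:,:,::-1])
for n,i,dd in(('top',im,d),('scene',im2,d2)):
    W=world(n,dd);h=cv2.cvtColor(i,cv2.COLOR_RGB2HSV); red=(h[...,1]>150)&((h[...,0]<6)|(h[...,0]>174))
    P=W[red&(abs(W[...,1])<.08)&(W[...,2]>.1)&(abs(W[...,0]-.57)<.08)]
    if len(P)>4: print(n,len(P),P.min(0),P.max(0))
    P=W[(h[...,1]<60)&(abs(W[...,1]+.008)<.05)&(W[...,2]>.13)&(W[...,2]<.16)&(abs(W[...,0]-.57)<.06)]
    if len(P)>4: print(n,'shoulder',len(P),cv2.minAreaRect((P[:,:2]*1000).astype(np.float32)),np.nanmedian(P[:,2]))
E
```

```text
mm [-0.5  4.4 -4.9] turn [-0.03  0.01  0.03] t 3.4
[ 0.57816284 -0.00348632  0.18508301]
top 39 [ 0.54405523 -0.01838856  0.15445811] [0.56677107 0.00481864 0.34363249]
top shoulder 102 ((563.1080322265625, 6.866449356079102), (27.991241455078125, 16.775136947631836), 12.292911529541016) 0.14626715258520567
scene 298 [ 0.56293581 -0.0192806   0.15658864] [0.59484977 0.00939245 0.22297181]
scene shoulder 317 ((577.4376831054688, -2.693614959716797), (55.61985397338867, 45.90377426147461), 11.74615478515625) 0.14494309806258723
```

View pics/c2.png

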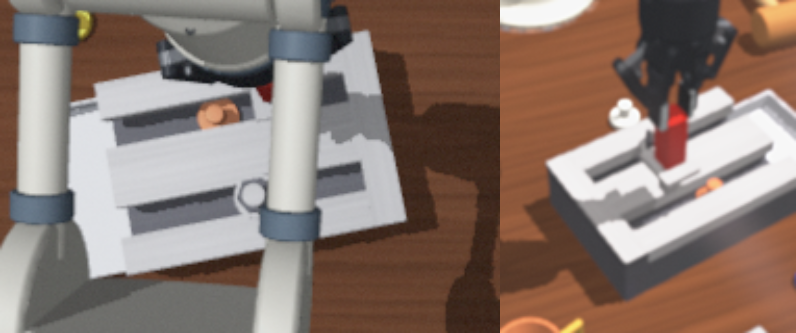

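The picture shows the scraper held upright over the rivet's slot (right half (670,150)), with the rivet ahead on the open-end side (left half (217,115)). The measured shoulder centre is (577.4, -2.7) mm at 11.7°, within 1 mm of the TCP. I lower it.

>>> jog_arm --pt "0 0 15 0 0 0 0" --pt "0 0 30 0 0 0 0" --pt "0 0 45 0 0 0 0" --pt "0 0 55 0 0 0 0" --pt "0 0 60 0 0 0 0"

```text
t: 3.92
eef_pos: [0.5772, -0.0091, 0.1232]
eef_rot: [-3.141, 0.003, 0.192]
wrist_force: [-0.5, 0.2, -4.1]
grip_width: 0.302
```

>>> jog_arm --pt "0 0 2 0 0 0 0" --pt "0 0 3 0 0 0 0" --pt "0 0 3 0 0 0 0"

```text
t: 4.17
eef_pos: [0.5786, -0.0083, 0.1232]
eef_rot: [3.141, -0.001, 0.193]
wrist_force: [-0.2, 0.3, -3.7]
grip_width: 0.305
```

Seated at the slot height with no side load. I push along the slot (tool -y).

>>> jog_arm --pt "0 -12 0 0 0 0 0" --pt "0 -24 0 0 0 0 0" --pt "0 -36 0 0 0 0 0" --pt "0 -48 0 0 0 0 0" --pt "0 -60 0 0 0 0 0"

```text
t: 4.58
eef_pos: [0.5666, 0.0522, 0.1229]
eef_rot: [3.141, -0.001, 0.194]
wrist_force: [0.3, -2.1, -2.6]
grip_width: 0.306
```

>>> jog_arm --pt "0 -10 0 0 0 0 0" --pt "0 -20 0 0 0 0 0" --pt "0 -30 0 0 0 0 0" --pt "0 -40 0 0 0 0 0" --pt "0 -50 0 0 0 0 0"

```text
t: 5.0
eef_pos: [0.5569, 0.1008, 0.1225]
eef_rot: [3.141, -0.0, 0.193]
wrist_force: [0.7, -2.2, -2.6]
grip_width: 0.303
```

```bash
python3 - <<'E'
from h import *
s=bot.observe(); print(s['eef_pos'],w2p(s['eef_pos']),s['wrist_force'])
w=p2w(.115,-.042); go(w[0],w[1],.1225,11.2)
im,d=snap('scene','s3'); cv2.imwrite('pics/c3.png',cv2.resize(im[110:280,270:470],(800,680))[:600,:,::-1])
E
```

```text
[0.55692183 0.10083045 0.12245404] [ 0.06584424 -0.0419092 ] [ 0.69344934 -2.19666069 -2.57169924]
mm [ -0.  -49.2  -0.1] turn [ 0.   -0.   -0.03] t 5.0
```

View pics/c3.png

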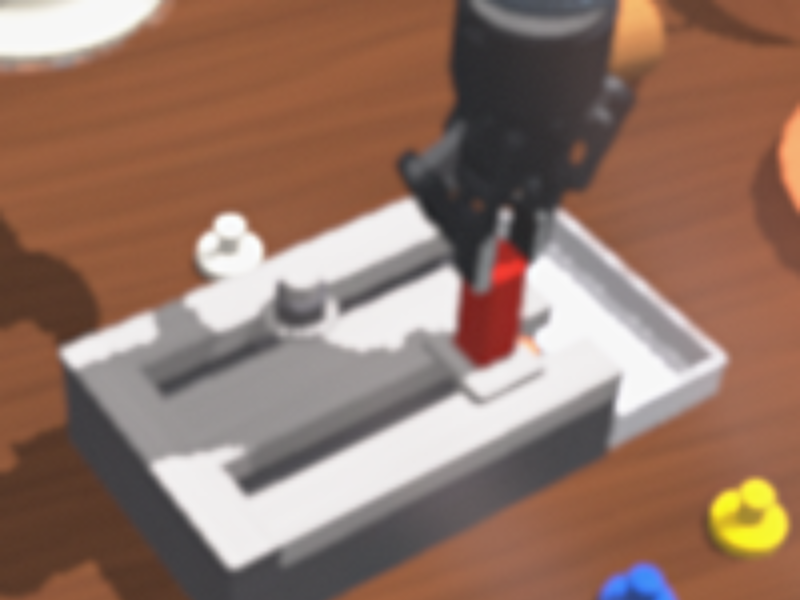

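The picture shows the scraper upright in the slot (490,320), with the copper just ahead of it (528,343), a steady 2 N push and the bolt undisturbed (303,300). I push the remaining 49 mm or so.

>>> jog_arm --pt "0 -10 0 0 0 0 0" --pt "0 -20 0 0 0 0 0" --pt "0 -30 0 0 0 0 0" --pt "0 -40 0 0 0 0 0" --pt "0 -50 0 0 0 0 0"

```text
t: 5.47
eef_pos: [0.5473, 0.1502, 0.1224]
eef_rot: [-3.141, 0.0, 0.193]
wrist_force: [0.4, -0.5, -1.9]
grip_width: 0.308
```

>>> jog_arm --pt "0 0 0 0 0 0 0" --pt "0 0 0 0 0 0 0" --pt "0 0 0 0 0 0 0"

```text
t: 5.72
eef_pos: [0.5475, 0.1495, 0.1225]
eef_rot: [-3.141, -0.0, 0.194]
wrist_force: [0.0, 1.6, -1.0]
grip_width: 0.305
```

```bash
python3 - <<'E'
from h import *
s=bot.observe(); print(s['eef_pos'],w2p(s['eef_pos']),s['wrist_force'])
im,d=snap('scene','s4'); im2,d2=snap('top','t4')
cv2.imwrite('pics/c4.png',np.hstack([cv2.resize(im[120:270,330:480],(400,400)),cv2.resize(im2[150:290,140:280],(400,400))])[:,:,::-1])
for n,i,dd in(('scene',im,d),('top',im2,d2)):
    W=world(n,dd);h=cv2.cvtColor(i,cv2.COLOR_RGB2HSV);c=(h[...,0]>6)&(h[...,0]<16)&(h[...,1]>100)
    q=(W[...,:2]-C[:2])@np.array([[np.cos(A),-np.sin(A)],[np.sin(A),np.cos(A)]])
    m=c&(q[...,0]>.09)&(q[...,0]<.215)&(abs(q[...,1])<.083)&(W[...,2]<.09)&(W[...,2]>.004)
    print(n,m.sum(),np.median(q[m],0),np.percentile(W[m][:,2],[5,50,95]) if m.any() else '')
E
```

```text
[0.54745366 0.14947529 0.12246583] [ 0.11540168 -0.04206985] [ 0.00404338  1.57062015 -1.02358764]
scene 70 [ 0.17639925 -0.04916059] [0.02559293 0.03458731 0.04086036]
top 227 [ 0.17059558 -0.03893468] [0.01565755 0.02957752 0.0414098 ]
```

View pics/c4.png

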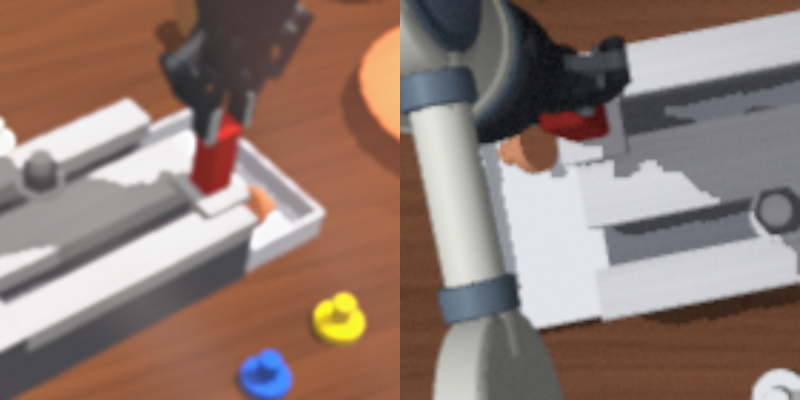

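The pictures show the rivet in the tray (left (262,205), right (528,150)) at plate x of about 0.17. It may be tilted. I draw the scraper back 35 mm so nothing leans on it, then release and rise.

>>> jog_arm --pt "0 8 0 0 0 0 0" --pt "0 18 0 0 0 0 0" --pt "0 28 0 0 0 0 0" --pt "0 35 0 0 0 0 0" --pt "0 35 0 0 0 0 0"

```text
t: 6.23
eef_pos: [0.5547, 0.1121, 0.1224]
eef_rot: [3.14, 0.0, 0.19]
wrist_force: [0.2, -1.2, -1.0]
grip_width: 0.303
```

>>> jog_arm --pt "0 0 0 0 0 0 0.5" --pt "0 0 0 0 0 0 0.6" --pt "0 0 0 0 0 0 0.8" --pt "0 0 0 0 0 0 0.9" --pt "0 0 0 0 0 0 0.9"

```text
t: 6.65
eef_pos: [0.5543, 0.115, 0.1227]
eef_rot: [-3.142, -0.0, 0.194]
wrist_force: [0.2, -0.5, 0.9]
grip_width: 0.9
```

>>> jog_arm --pt "0 0 -15 0 0 0 0.9" --pt "0 0 -40 0 0 0 0.9" --pt "0 0 -75 0 0 0 0.9" --pt "0 0 -110 0 0 0 0.9" --pt "0 0 -130 0 0 0 0.9"

```text
t: 7.07
eef_pos: [0.5547, 0.115, 0.2571]
eef_rot: [3.141, -0.005, 0.194]
wrist_force: [0.4, -0.0, 0.9]
grip_width: 0.901
```

>>> jog_arm --pt "-10 35 0 0 0 0 0.9" --pt "-20 70 0 0 0 0 0.9" --pt "-30 105 0 0 0 0 0.9" --pt "-40 140 0 0 0 0 0.9" --pt "-50 175 0 0 0 0 0.9"

```text
t: 7.48
eef_pos: [0.5384, -0.0679, 0.2527]
eef_rot: [3.141, -0.001, 0.194]
wrist_force: [0.4, -0.1, 0.2]
grip_width: 0.902
```

```bash
python3 - <<'E'
from h import *
im,d=snap('scene','s5'); im2,d2=snap('top','t5')
cv2.imwrite('pics/c5.png',np.hstack([cv2.resize(im[120:270,330:480],(400,400)),cv2.resize(im2[150:290,140:280],(400,400))])[:,:,::-1])
for n,i,dd in(('scene',im,d),('top',im2,d2)):
    W=world(n,dd);h=cv2.cvtColor(i,cv2.COLOR_RGB2HSV);c=(h[...,0]>6)&(h[...,0]<16)&(h[...,1]>100)
    q=(W[...,:2]-C[:2])@np.array([[np.cos(A),-np.sin(A)],[np.sin(A),np.cos(A)]])
    m=c&(q[...,0]>.09)&(q[...,0]<.215)&(abs(q[...,1])<.083)&(W[...,2]<.09)&(W[...,2]>.004)
    print(n,m.sum(),np.median(q[m],0),np.percentile(W[m][:,2],[5,50,95]))
    r=(h[...,1]>150)&((h[...,0]<6)|(h[...,0]>174))&(W[...,2]>.147)&(W[...,2]<.17)&(abs(q[...,1]+.042)<.03)&(abs(q[...,0]-.08)<.05)
    print('red top',r.sum(),q[r].mean(0),np.percentile(W[r][:,2],95))
    b=(h[...,1]<60)&(W[...,2]>.098)&(W[...,2]<.115)&(abs(q[...,1]-.042)<.03)&(abs(q[...,0])<.05)
    print('bolt',b.sum(),W[b].mean(0))
print(bot.observe()['t'],bot.observe()['wrist_force'],bot.observe()['eef_pos'])
E
```

```text
scene 88 [ 0.17598483 -0.0452603 ] [0.02666872 0.03353535 0.04140122]
red top 128 [ 0.07709731 -0.04443167] 0.15577637629093488
bolt 69 [0.48768774 0.02155059 0.10435807]
top 258 [ 0.17062766 -0.0398857 ] [0.01520618 0.03009452 0.04117386]
red top 69 [ 0.08583239 -0.04272228] 0.15672007081262343
bolt 100 [0.48698381 0.01881653 0.10626636]
7.5833 [0.80941201 1.1067434  0.25794892] [ 0.53817889 -0.07116693  0.25239634]
```

View pics/c5.png

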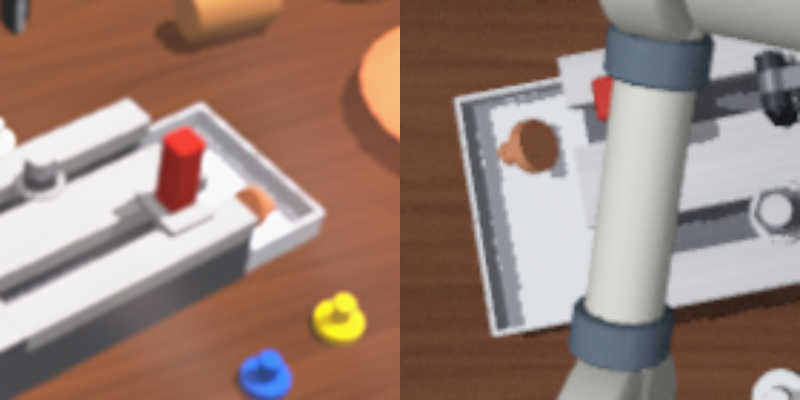

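The final pictures show the rivet lying on its side in the tray (right (533,145)), at the same place as before, so it is at rest. The scraper stands upright in the slot (left (180,170)) with its top at 0.156 m. The bolt has not moved, and the gripper is clear.

```bash
python3 -c "
from plant import bot
print(bot.sign_off(), bot.observe()['t'])"
```

```text
the job is handed in; nothing more can be done
the job is handed in; nothing more can be done
```

The copper rivet is out of its slot and in the catch tray, and I handed the job in at about 7.6 s; the hand-in gives no verdict. I took the red scraper from the block, set its foot down behind the rivet and pushed along the slot. I then drew the scraper back 35 mm and released it.

Last checks, all from the camera images:
- **Rivet:** it lies on its side in the tray at plate x of about 0.17 m, with its surfaces below about 42 mm. Its position was the same in two looks about 1.8 s apart.
- **Scraper:** it stands upright in the rivet's slot at about (0.08, -0.043) m in the plate frame. Its top is at about 0.156 m, so the handle centre is about 0.12 m above the bench.
- **Bolt:** it is within about 1 mm of its first measured position by the top camera. The scene camera reads about 2 mm different, which is within calibration.
- **Gripper:** it is clear of everything, and no move report showed a wrist force above about 18 N.

No check failed. The two cameras disagreed by up to about 9 mm on the scraper's position along the slot, because each saw only part of the handle. Both values are well inside the limits.

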